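# Pack out and wedge a laminating jig

## Task

Close the glue joint in the laminating jig: stand the narrow blue packer upright on the jig's bed against the aluminium fence, add the wide yellow packer beside it only if the gap is still too wide for the wedge to get tight, then push the dark wooden wedge, thin end down and flat side against the packers, into what is left of the gap until it jams and presses the loose lamella fully against the wooden blank. Do not let go of the wedge: finish while holding it in place with the joint closed. Leave the tape measure, glue bottle and hammer alone.

Things in the scene. Friction and masses are not known exactly. Their poses are not given: they have to be found in the camera images.
- lamella_face (a point): Upper edge, middle, of the loose lamella's face that looks to the gap (pale wood, 180 mm long, 23.5 mm thick, top 68 mm above the bed). Axes as the bed's. On its -y side stands the fixed striped wooden blank, from which it is sprung off; it slides along y only.
- lamella (a joint): Opening of the glue joint between lamella and blank (m): 0 = closed, 0.0035 = sprung open, as at the start. A spring holds it open with 1.4 N, 2.1 N when closed. Closing it widens the gap by as much.
- fence_face (a point): Middle of the upper edge of the fence's face that looks to the gap, 70 mm above the bed. Fixed aluminium bar 200 mm long, 18 mm thick, parallel to the lamella, same axes; at its middle a tab 20 mm wide rises flush with this face to 108 mm above the bed: centre the packers on it. Gap from lamella_face to fence_face: 19 to 41 mm at the start, 3.5 mm more with the joint closed.
- narrow_packer_center (a point): Centre of the narrow blue packer: flat slab 36 mm wide (its x), 10 mm thick (its y), 112 mm tall (z), 36 g, upright in the rack, foot 5 mm above the bench. In the gap it reaches 42 mm above the fence bar: grip it across its width (x), close to the top, so that the fingers stay above the bar, either side of the tab.
- wide_packer_center (a point): Centre of the wide yellow packer: slab 47 mm wide (x), 10 mm thick (y), 112 mm tall (z), 47 g, in the rack. Needed when the closed gap is over 35 mm; under 32 mm it must stay out, between these either works. It goes between narrow packer and wedge, middles in line, so that the fingers pass outside the narrower part.
- wedge_center (a point): Centre (half-way up) of the dark wedge: 58 mm wide (x), 112 mm tall, 90 g. Its +y face, 11.3 mm from here, is flat and upright; the -y side slopes: 4 mm thick at the foot, 1 mm more per 3 mm of height, 41 mm at the top. Grip across x, near the top. Keep this way round: flat side to the fence. Tight, its foot is 2 to 45 mm above the bed; closing takes 4 to 8 N downward.
- tape_measure: Yellow tape measure 70 x 40 x 62 mm, bystander; origin under its centre.
- glue_bottle: White glue bottle with red cap, 60 mm diameter, 170 mm tall, bystander; origin under its centre.
- hammer: Wooden-handled hammer lying on the bench, 26 cm long, bystander; origin at its middle.
- bed (a point): The laminating jig's bed, on which packers and wedge work: plywood plate 240 (x) x 245 mm (y), fixed; this point is on its top, 10 mm above the bench. x runs along the gap, y across it towards the fence, z up.
- rack_top (a point): Fixed plywood rack 74 (x) x 150 mm (y), top of its walls 30 mm above the bench, slot floor 5 mm. Three slots along x, 25 mm deep: packers in two (either way round), wedge in the one at +y. They lift straight out; a packer has 0.5 mm play each side, so it may lean 2 degrees. x, y and z axes of all three parts match the rack's at the start.
There are look-alikes about, which are no part of the job. Of the things shaped like the part that bears wide_packer_center, the yellow one is meant.

How it is judged:
By the outcome, as a careful person would: the job done as asked, in the order asked, and still so for the second after the job is handed in, while the arm keeps its last pose, push and grip.
It also fails if it takes over 72 s, if anything falls off the work surface, if the arm or the gripper's body presses on something with over 40 N, if the wrist force passes 120 N, or if a joint passes its speed limit or range.

## Robot

A 6-joint arm with a two-finger parallel gripper is mounted at the origin on the work surface. World frame = base frame: x ahead of the robot, y to its left, z up, the work surface at z = 0. Lengths are in m, angles in rad, forces in N, time in s.
With the tool pointing down it reaches from about 0.35 to 0.875 m from the base axis. Payload 15.5 kg.
Tool frame: the origin (TCP) lies at the very end of the fingers, on their centre line; the grasp point (between the pads) lies 19 mm behind it; z points along the fingers, y is the line along which they close (so a half turn about z gives the same grasp; the last joint's range is limited). The gripper opens to 85 mm and grips with 20 to 120 N. Pads are 22 mm wide; open, the fingers measure 114 mm over their backs; the gripper's body (76 mm by 85 mm) begins 54 mm behind the grasp point. The pads swing forward as they close: fully open they stand 13 mm farther back than shut.
Start: joints at [1.165, 0.494, 1.345, -0, 1.302, -0.096], TCP at [0.191, 0.595, 0.231] pointing down, gripper open.
Joint ranges: [-2.91, 2.91], [-0.82, 2.16], [0.22, 2.67], [-1.22, 4.37], [0.12, 2.79], [-3.08, 3.08]. Speed limits (rad/s): [1.89, 1.89, 2.57, 3.01, 3.01, 3.01].

## Interface

Orientations are given as [roll, pitch, yaw] about the fixed x, y, z axes, in that order (R = Rz(yaw) Ry(pitch) Rx(roll)).
In Python, from station import arm, capture, order gives the robot as it stands.
- The arm moves only by the tool step_arm, never from a script. Its argument "deltas" is a list that holds one entry, the list of rows, each a list of 7 numbers: the shift along the tool's x, y, z in units of 25 mm (1.0 is 25 mm), then the turn, a rotation vector about the tool's x, y, z in units of 6 degrees (1.0 is 6 degrees), then the opening, from 0 (shut) to 1 (fully open). A call has 1 to 8 rows; each row is the pose to reach, as a shift and turn from the pose commanded when the call began, along the tool's axes at that moment; what a row does not reach only later rows make up. A row lasts 1/10 s, in which the tool goes at most 50 mm and 8.59 degrees, less where a joint would pass 70% of its speed; a pose out of reach is approached as far as the arm can. A call with a gripper value outside its range is refused whole. The fingers move at their own pace and stop on an object; "grip_force" is the grip in N (left out, the last holds). Time passes only in rows, so rows that repeat a pose let the fingers close. It gives the time, the measured TCP pose, the force, the opening and the grip force at its end, in the units of the state.
- arm.state(): the state, without advancing time (a new reading comes with each control period).
- capture(name): name is "scene" or "top" or "wrist"; returns a dict with "frame" (400x640x3 uint8, blue, green, red), "depth" (400x640 float32, m along the optical axis (not along the pixel's ray), 0 where there is no reading), "camera_matrix" (3x3 intrinsics, pixels), "k1" (the pictures are not rectified: a ray, as slopes to the right and down, at radius r is drawn at 1 + k1 r^2 times it, then the intrinsics apply), "rvec" (rotation vector, rad) and "tvec" (3), from world to camera coordinates, as OpenCV has them. Camera axes: x right, y down, z forward; pixel columns grow to the right and rows downward; lengths in m; the calibration is good to about 2 mm. A picture is of the moment at which its call begins.
- order.sign_off(): hands the job in; it is judged then, once.
The state is a dict: "clock": time; "qpos": joint angles; "qd": joint speeds; "joint_torque": joint torques, N m; "position": TCP position; "ee_rot": TCP orientation; "contact_force": force on the tool from outside, world axes, zero at the start; "moment": the same for the moment, N m; "gripper_width": finger opening in m; "gripper_force": force on a finger pad.
Only numpy, scipy, OpenCV 4.12 (cv2) and the standard library are available. Lean on these libraries where they do the work, as an engineer would, in place of code of your own. Each camera call takes 0.05 s, during which the arm holds its last target. There are 200 camera calls.

## Working session

There is one attempt and no reset: what is moved stays moved. The work goes in short steps, Python scripts to look and compute and a tool call to move; the robot and the scene stay as the last step left them, time stands still between calls to the robot, and variables do not carry over. Pictures are saved under pics/ and viewed, at most 10 in all, crops included, and the job is handed in when it is done.

Besides the shell and the picture viewer there is one more tool, called after "Call:" as name([rows], argument=value, ...), one row to a line, values as JSON. step_arm: Moves the arm, as the interface text tells. Its arguments: {"type":"object","properties":{"deltas":{"type":"array","items":{"type":"array","items":{"type":"array","items":{"type":"number"}}}},"grip_force":{"type":"number"}},"required":["deltas"]}

```bash
mkdir -p pics; ls; cat > h.py <<'E'
import numpy as np, cv2
from station import arm, capture, order
def cap(n, save=None):
    c=capture(n)
    if save: cv2.imwrite(f'pics/{save}.png',c['frame'])
    np.savez(f'{n}.npz',**c); return c
def dist(c): return np.array([float(c['k1']),0,0,0,0])
def cloud(c):
    h,w=c['depth'].shape; u,v=np.meshgrid(np.arange(w),np.arange(h))
    p=cv2.undistortPoints(np.stack([u,v],-1).reshape(-1,1,2).astype(float),c['camera_matrix'],dist(c)).reshape(h,w,2)
    z=c['depth'].astype(float); P=np.dstack([p[...,0]*z,p[...,1]*z,z])
    R=cv2.Rodrigues(c['rvec'])[0]; return (P-c['tvec'].reshape(3))@R
def ray(c,uv,zw):
    p=cv2.undistortPoints(np.array(uv,float).reshape(-1,1,2),c['camera_matrix'],dist(c)).reshape(-1,2)
    R=cv2.Rodrigues(c['rvec'])[0]; C=-R.T@c['tvec'].reshape(3); d=np.c_[p,np.ones(len(p))]@R
    return C+d*((zw-C[2])/d[:,2])[:,None]
E
python3 - <<'E'
from h import *
s=arm.state(); print(s)
for n in('scene','top'):
    c=cap(n,n+'0'); R=cv2.Rodrigues(c['rvec'])[0]; print(n,-R.T@c['tvec'].reshape(3),R[2],c['k1'],c['camera_matrix'][0,0])
E
```

```text
pics
{'clock': 0.0, 'qpos': array([ 1.16451961e+00,  4.94202633e-01,  1.34617977e+00,  2.60615667e-05,
        1.30248449e+00, -9.54940942e-02]), 'qd': array([ 0.00072653, -0.00170357, -0.00181574, -0.00199757, -0.00037822,
        0.00344476]), 'joint_torque': array([-2.35006219e-04, -8.82195425e+01, -3.83865595e+01, -2.08589745e-04,
        1.02627699e-02,  5.22281141e-05]), 'position': array([0.1909615 , 0.59471211, 0.23067168]), 'ee_rot': array([-3.14032661e+00, -1.46503334e-04,  2.83080302e+00]), 'contact_force': array([-0.26663427,  0.34391754, -0.5352158 ]), 'moment': array([-0.01153517,  0.02035505, -0.02394804]), 'gripper_force': 0.0, 'gripper_width': 0.08551045554134679}
scene [0.92215728 0.66562629 0.57453156] [-0.372726   -0.65525667 -0.65704949] -0.011201742535833625 391.5630329504989
top [0.51022147 0.17396264 1.06897371] [ 0.13397736 -0.00343261 -0.99097845] -0.09845740677540894 482.50818355536234
```

View pics/top0.png

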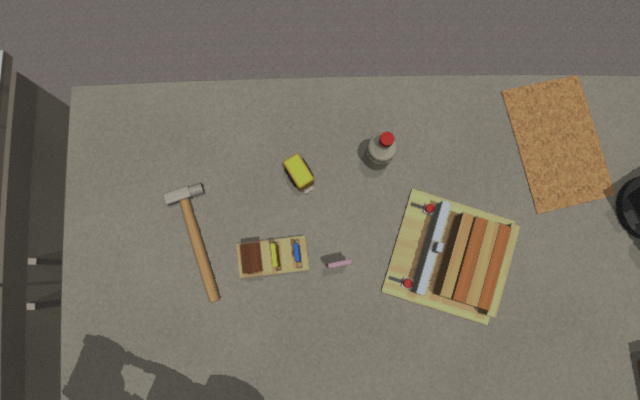

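View pics/scene0.png

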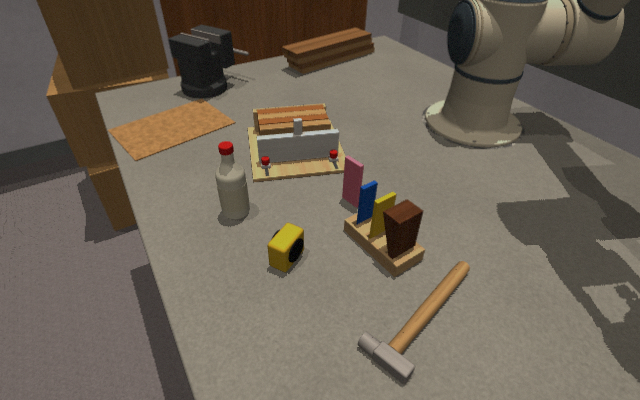

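The top view shows the rack with the wedge (251,258), yellow packer (275,255) and blue packer (297,253), a pink decoy at (340,264), and the jig around (450,255) with its fence tab at (439,247). In the scene view the packers stand upright in the rack. Next I'll enlarge both areas.

```bash
python3 - <<'E'
from h import *
c=np.load('top.npz'); f=c['frame']
a=cv2.resize(f[180:330,380:530],None,fx=4,fy=4,interpolation=cv2.INTER_CUBIC)[:600]
b=cv2.resize(f[230:290,230:350],None,fx=6,fy=6,interpolation=cv2.INTER_CUBIC)
cv2.imwrite('pics/jig.png',a); cv2.imwrite('pics/rack.png',b)
P=cloud(c)
for n,(u,v) in dict(wedge=(251,258),yel=(275,255),blue=(297,253),bed=(398,250),tab=(439,247),fence=(428,265),bench=(340,320)).items(): print(n,P[v,u].round(4))
E
```

```text
wedge [0.5294 0.301  0.1174]
yel [0.5342 0.2537 0.1171]
blue [0.5371 0.2105 0.116 ]
bed [ 0.5408 -0.0076  0.0061]
tab [ 0.541  -0.0702  0.1189]
fence [ 0.5062 -0.0549  0.082 ]
bench [0.3926 0.1246 0.002 ]
```

View pics/jig.png

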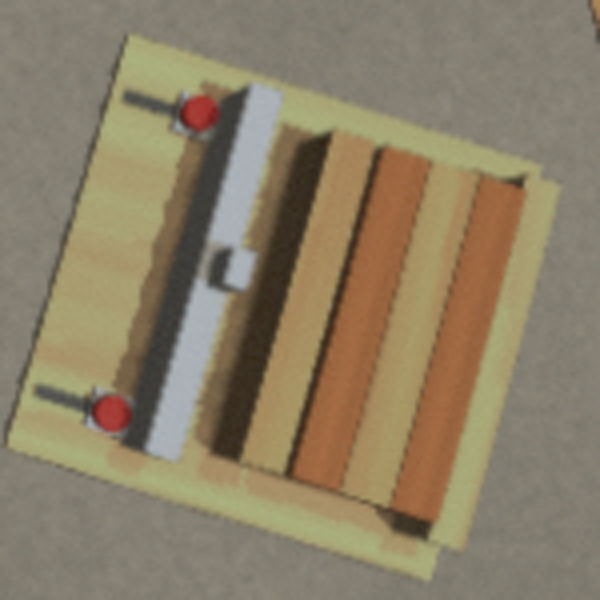

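View pics/rack.png

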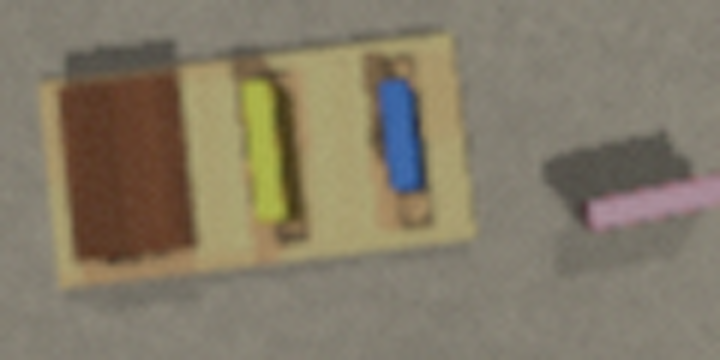

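The jig crop shows the fence's gap edge running from about (283,92) to (182,460), and the lamella's gap edge from (330,132) to (238,460). That puts the gap near 28 mm. The rack crop shows the wedge, yellow and blue standing nearly parallel.

```bash
cat >> h.py <<'E'
from scipy.spatial.transform import Rotation as Ro
def go(x,y,z,yaw):
    """delta from measured pose to target, in tool axes & units (yaw deg, tool down)"""
    s=arm.state(); R=Ro.from_euler('xyz',s['ee_rot']); T=Ro.from_euler('xyz',[np.pi,0,np.radians(yaw)])
    d=R.inv().apply(np.array([x,y,z])-s['position'])/.025; r=(R.inv()*T).as_rotvec(degrees=True)/6
    print('delta',d.round(2),r.round(2)); return d,r
E
python3 - <<'E'
from h import *
c=np.load('top.npz'); P=cloud(c); hsv=cv2.cvtColor(c['frame'],cv2.COLOR_BGR2HSV)
def seg(n,u0,u1,v0,v1,zlo,zhi=9):
    Q=P[v0:v1,u0:u1].reshape(-1,3); h=hsv[v0:v1,u0:u1].reshape(-1,3)
    m=(Q[:,2]>zlo)&(Q[:,2]<zhi); q=Q[m]
    r=cv2.minAreaRect((q[:,:2]*1000).astype(np.float32)); print(n,m.sum(),q.mean(0).round(4),[np.round(t,1) for t in r])
seg('blue',288,308,240,270,.1); seg('yel',265,288,235,275,.1); seg('wedge',236,265,235,280,.105)
def e(uv): return (np.array(uv)/4)+[380,180]
def er(uv): return (np.array(uv)/6)+[230,230]
# crop pixel centre shift: 
sh=lambda k:(0.5/k-0.5)
F=ray(c,e([(283,92),(182,460)])+sh(4),.080); L=ray(c,e([(330,132),(238,460)])+sh(4),.078); B=ray(c,e([(378,150),(290,475)])+sh(4),.078)
for n,q in(('F',F),('L',L),('LB',B)):
    d=q[0]-q[1]; print(n,q.round(4).tolist(),'len',np.linalg.norm(d),'yaw',np.degrees(np.arctan2(d[1],d[0])))
d=(F[0]-F[1]);d/=np.linalg.norm(d);nn=np.array([-d[1],d[0],0])
print('gap',(F.mean(0)-L.mean(0))@nn,'lam thick',(L.mean(0)-B.mean(0))@nn)
K=ray(c,er([(40,80),(452,38),(475,240),(60,287)])+sh(6),.03); print('rack',K.round(4).tolist())
go(.537,.2105,.2,96.2)
E
```

```text
blue 100 [0.5367 0.2112 0.1548] [array([526.6, 203.2]), array([62.4, 24.8]), np.float64(39.0)]
yel 122 [0.5348 0.2556 0.1315] [array([517.8, 227.2]), array([100.2,  38.9]), np.float64(60.7)]
wedge 605 [0.5302 0.2997 0.1266] [array([533.7, 248.9]), array([ 57.1, 146.2]), np.float64(3.9)]
F [[0.6336, -0.1095, 0.08], [0.4465, -0.0465, 0.08]] len 0.19742600952204759 yaw -18.586478743551123
L [[0.6122, -0.1336, 0.078], [0.4454, -0.0759, 0.078]] len 0.176590357893274 yaw -19.099613125424455
LB [[0.6021, -0.1585, 0.078], [0.4368, -0.1024, 0.078]] len 0.17457979510271637 yaw -18.76763312858524
gap 0.02892932818391679 lam thick 0.027346618700327664
rack [[0.5642, 0.3443, 0.03], [0.5757, 0.1959, 0.03], [0.5036, 0.1894, 0.03], [0.4903, 0.3377, 0.03]]
delta [-17.88 -10.4    1.24] [-1.0e-02  1.0e-02  1.1e+01]
```

Call:
step_arm([
  [[-1, -0.6, 0, 0, 0, 0.7, 1], [-2.8, -1.6, 0.1, 0, 0, 2, 1], [-4.6, -2.7, 0.2, 0, 0, 3.3, 1], [-6.4, -3.7, 0.3, 0, 0, 4.6, 1], [-8.2, -4.8, 0.4, 0, 0, 5.9, 1], [-10, -5.8, 0.4, 0, 0, 7.2, 1], [-11.8, -6.9, 0.4, 0, 0, 8.5, 1], [-13.4, -7.8, 0.4, 0, 0, 9.8, 1]],
])

```text
clock: 0.9
position: [0.4454, 0.3116, 0.2211]
ee_rot: [-3.141, 0.0, 1.799]
contact_force: [0.3, 0.7, 0.1]
gripper_width: 0.0854
gripper_force: 0.0
```

```bash
python3 - <<'E'
from h import *
go(.537,.2105,.22,94.8)
E
```

```text
delta [-4.77  2.66  0.04] [-0.    0.    1.38]
```

Call:
step_arm([
  [[-1.6, 0.9, 0, 0, 0, 0.7, 1], [-3.2, 1.8, 0, 0, 0, 1.38, 1], [-4.4, 2.4, 0, 0, 0, 1.38, 1], [-4.77, 2.66, 0, 0, 0, 1.38, 1], [-4.77, 2.66, 0, 0, 0, 1.38, 1], [-4.77, 2.66, 0, 0, 0, 1.38, 1]],
])

```text
clock: 1.5
position: [0.5361, 0.2134, 0.221]
ee_rot: [-3.141, -0.0, 1.66]
contact_force: [-1.1, -0.2, -0.1]
gripper_width: 0.0855
gripper_force: 0.0
```

```bash
python3 - <<'E'
from h import *
c=cap('wrist','w1'); s=arm.state(); R=cv2.Rodrigues(c['rvec'])[0]; print(s['position'],s['ee_rot'],-R.T@c['tvec'].reshape(3),R[2])
go(.537,.2105,.22,94.8)
E
```

```text
[0.53591254 0.21369884 0.22113729] [-3.14084855e+00 -1.76108854e-04  1.66093310e+00] [0.5287853  0.28332033 0.36348823] [ 0.02426638 -0.27628725 -0.9607687 ]
delta [-0.13  0.03  0.05] [-0.01 -0.    0.06]
```

View pics/w1.png

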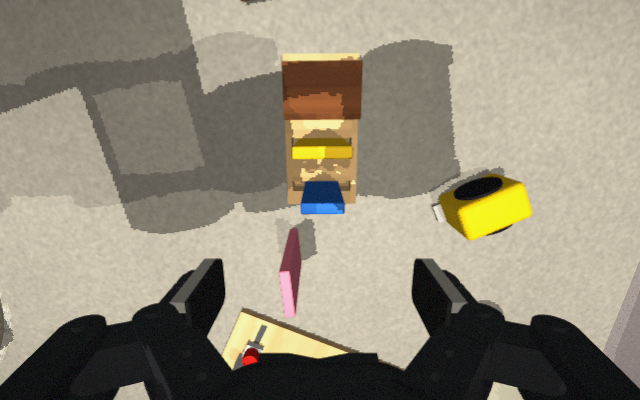

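The wrist view shows the blue packer's bright top strip around (301–344, 208–214), with its +y face above it. The yellow top is around (292–352, 146–158) and the wedge around (283–362, 60–119).

```bash
python3 - <<'E'
from h import *
c=np.load('wrist.npz'); P=cloud(c); f=c['frame'].astype(int)
for v in range(178,218,2): print(v,f[v,322].tolist(),P[v,322].round(4))
for v in (195,211): print([ (u,f[v,u].tolist()) for u in list(range(297,306))+list(range(340,349))])
def top(n,m,lo,hi):
    q=P[m&(P[...,2]>lo)&(P[...,2]<hi)]; r=cv2.minAreaRect((q[:,:2]*1000).astype(np.float32)); print(n,len(q),np.median(q,0).round(4),[np.round(t,1) for t in r])
b,g,r=f[...,0],f[...,1],f[...,2]
top('blue',(b>r+60),.108,.125); top('yel',(r>b+90)&(g>b+80)&(np.arange(640)[None]<400),.108,.125)
W=np.zeros((400,640),bool); W[55:125,275:370]=1; top('wedge',W,.108,.125)
E
```

```text
178 [78, 117, 147] [0.5387 0.2194 0.0295]
180 [76, 103, 122] [0.5389 0.2172 0.0294]
182 [88, 49, 22] [0.5389 0.2162 0.0351]
184 [83, 41, 12] [0.5387 0.2166 0.0471]
186 [84, 45, 17] [0.5386 0.2164 0.0558]
188 [85, 46, 14] [0.5385 0.2166 0.0657]
190 [89, 49, 20] [0.5384 0.2165 0.0738]
192 [87, 48, 18] [0.5383 0.2164 0.0812]
194 [84, 45, 17] [0.5382 0.2163 0.0887]
196 [86, 45, 13] [0.5382 0.2163 0.0958]
198 [89, 47, 21] [0.5381 0.2165 0.1037]
200 [86, 45, 14] [0.538  0.2164 0.1097]
202 [99, 54, 25] [0.5379 0.2164 0.116 ]
204 [241, 149, 72] [0.538  0.2152 0.1178]
206 [246, 157, 74] [0.5382 0.2132 0.1166]
208 [246, 154, 69] [0.5384 0.2116 0.117 ]
210 [245, 151, 67] [0.5386 0.2096 0.1158]
212 [245, 149, 65] [0.5387 0.208  0.1163]
214 [184, 183, 188] [0.5436 0.1704 0.0009]
216 [176, 199, 207] [ 0.5438  0.1674 -0.0006]
[(297, [104, 158, 197]), (298, [105, 158, 198]), (299, [108, 157, 196]), (300, [105, 158, 197]), (301, [101, 143, 175]), (302, [94, 101, 116]), (303, [81, 43, 5]), (304, [87, 46, 16]), (305, [84, 44, 14]), (340, [85, 43, 15]), (341, [89, 54, 37]), (342, [92, 115, 140]), (343, [100, 151, 189]), (344, [95, 147, 183]), (345, [97, 148, 188]), (346, [99, 147, 185]), (347, [97, 148, 185]), (348, [99, 149, 185])]
[(297, [180, 200, 208]), (298, [180, 202, 209]), (299, [182, 204, 212]), (300, [173, 162, 160]), (301, [193, 115, 61]), (302, [221, 121, 50]), (303, [223, 125, 51]), (304, [225, 127, 52]), (305, [225, 127, 53]), (340, [245, 150, 66]), (341, [244, 148, 64]), (342, [223, 128, 58]), (343, [158, 87, 36]), (344, [145, 127, 122]), (345, [166, 183, 189]), (346, [178, 200, 208]), (347, [178, 201, 208]), (348, [179, 202, 209])]
blue 593 [0.5384 0.2128 0.1166] [array([538.3, 211.8]), array([34.3,  9.9]), np.float64(5.6)]
yel 796 [0.5337 0.2565 0.1167] [array([533.8, 256.4]), array([46. ,  9.9]), np.float64(5.3)]
wedge 4678 [0.5296 0.3017 0.1165] [array([529.5, 301. ]), array([58.1, 40.9]), np.float64(5.5)]
```

```bash
python3 - <<'E'
from h import *
go(.5383,.2118,.083,95.3)
E
```

```text
delta [-0.09  0.09  5.53] [-0.01 -0.   -0.02]
```

Call:
step_arm([
  [[-0.09, 0.09, 1, 0, 0, 0, 1], [-0.09, 0.09, 2.5, 0, 0, 0, 1], [-0.09, 0.09, 4, 0, 0, 0, 1], [-0.09, 0.09, 5, 0, 0, 0, 1], [-0.09, 0.09, 5.53, 0, 0, 0, 1], [-0.09, 0.09, 5.53, 0, 0, 0, 1], [-0.09, 0.09, 5.53, 0, 0, 0, 1]],
])

```text
clock: 2.25
position: [0.5395, 0.2114, 0.084]
ee_rot: [3.141, -0.0, 1.661]
contact_force: [0.5, 0.3, 1.3]
gripper_width: 0.0857
gripper_force: 0.0
```

```bash
python3 - <<'E'
from h import *
go(.5383,.2118,.083,95.3)
E
```

```text
delta [ 0.02 -0.05  0.04] [ 0.01 -0.   -0.02]
```

Call:
step_arm([
  [[0.02, -0.05, 0.04, 0, 0, 0, 0], [0.02, -0.05, 0.04, 0, 0, 0, 0], [0.02, -0.05, 0.04, 0, 0, 0, 0], [0.02, -0.05, 0.04, 0, 0, 0, 0], [0.02, -0.05, 0.04, 0, 0, 0, 0], [0.02, -0.05, 0.04, 0, 0, 0, 0], [0.02, -0.05, 0.04, 0, 0, 0, 0], [0.02, -0.05, 0.04, 0, 0, 0, 0]],
], grip_force=50)

```text
clock: 3.05
position: [0.5384, 0.2112, 0.0827]
ee_rot: [3.14, -0.0, 1.66]
contact_force: [-1.0, 0.4, 6.8]
gripper_width: 0.0351
gripper_force: 49.2
```

Call:
step_arm([
  [[0, 0, -0.3, 0, 0, 0, 0], [0, 0, -1, 0, 0, 0, 0], [0, 0, -2, 0, 0, 0, 0], [0, 0, -3.2, 0, 0, 0, 0], [0, 0, -4.6, 0, 0, 0, 0], [0, 0, -5.7, 0, 0, 0, 0], [0, 0, -6.3, 0, 0, 0, 0], [0, 0, -6.3, 0, 0, 0, 0]],
])

```text
clock: 3.85
position: [0.539, 0.2114, 0.2422]
ee_rot: [3.137, -0.001, 1.66]
contact_force: [0.3, 0.4, -0.9]
gripper_width: 0.0355
gripper_force: 49.8
```

```bash
python3 - <<'E'
from h import *
go(.521,-.135,.24,71.2); s=arm.state();print(s['gripper_width'],s['contact_force'])
E
```

```text
delta [-13.74  -1.95   0.07] [ 0.04 -0.02  3.99]
0.035463514855776826 [ 0.29777596  0.40879311 -0.87586542]
```

Call:
step_arm([
  [[-0.6, -0.1, 0, 0, 0, 0.2, 0], [-1.8, -0.3, 0, 0, 0, 0.6, 0], [-3.4, -0.5, 0, 0, 0, 1.1, 0], [-5.2, -0.8, 0, 0, 0, 1.6, 0], [-7, -1.1, 0, 0, 0, 2.1, 0], [-8.8, -1.4, 0, 0, 0, 2.6, 0], [-10.5, -1.6, 0, 0, 0, 3.1, 0], [-12, -1.8, 0, 0, 0, 3.6, 0]],
])

```text
clock: 4.65
position: [0.5185, -0.0942, 0.2385]
ee_rot: [-3.14, 0.0, 1.279]
contact_force: [1.1, 0.0, -1.7]
gripper_width: 0.0356
gripper_force: 49.8
```

Call:
step_arm([
  [[-1, -0.4, 0, 0, 0, 0.3, 0], [-1.6, -0.6, 0, 0, 0, 0.4, 0], [-1.8, -0.7, 0, 0, 0, 0.4, 0], [-1.8, -0.7, 0, 0, 0, 0.4, 0], [-1.8, -0.7, 0, 0, 0, 0.4, 0], [-1.8, -0.7, 0, 0, 0, 0.4, 0]],
])

```text
clock: 5.25
position: [0.4907, -0.1292, 0.2394]
ee_rot: [-3.141, -0.0, 1.242]
contact_force: [-0.1, -0.4, -0.4]
gripper_width: 0.0352
gripper_force: 49.9
```

```bash
python3 - <<'E'
from h import *
c=cap('wrist','w2'); s=arm.state(); print(s['position'],s['ee_rot'],s['gripper_width'])
E
```

```text
[ 0.49070135 -0.12920377  0.2394215 ] [-3.14154775e+00 -8.60005756e-05  1.24227788e+00] 0.03510366938136911
```

View pics/w2.png

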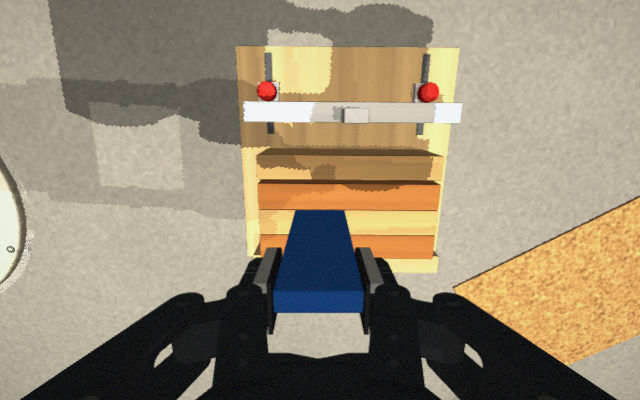

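The wrist view shows the fence bar at rows 103–122 with its tab at (343–368, 108–122). The lamella's top strip is at about rows 153–180, the blank lies below it, and the blue packer hangs straight in the gripper.

```bash
cat >> h.py <<'E'
def edge(q,ax,lo,hi,n=25,pc=100):
    """line fit of extreme (max if pc>50) of other axis over bins along ax (0=x',1=y')"""
    o=1-ax; b=np.linspace(lo,hi,n+1); X=[];Y=[]
    for i in range(n):
        m=(q[:,ax]>=b[i])&(q[:,ax]<b[i+1])
        if m.sum()>3: X.append((b[i]+b[i+1])/2); Y.append(np.percentile(q[m,o],pc))
    return np.polyfit(X,Y,1),np.std(np.polyval(np.polyfit(X,Y,1),X)-Y)
E
python3 - <<'E'
from h import *
c=np.load('wrist.npz'); P=cloud(c); f=c['frame'].astype(int)
m=np.zeros((400,640),bool); m[95:130,235:470]=1
q=P[m&(P[...,2]>.076)&(P[...,2]<.086)]
r=cv2.minAreaRect((q[:,:2]*1000).astype(np.float32)); print('fence',len(q),np.median(q[:,2]),[np.round(t,2) for t in r])
m[:]=0; m[140:190,240:460]=1
for lo,hi in((.074,.084),): 
    q2=P[m&(P[...,2]>lo)&(P[...,2]<hi)]
    r2=cv2.minAreaRect((q2[:,:2]*1000).astype(np.float32)); print('lamella',len(q2),np.median(q2[:,2]),[np.round(t,2) for t in r2])
m[:]=0; m[105:126,335:375]=1; q3=P[m&(P[...,2]>.11)]
r3=cv2.minAreaRect((q3[:,:2]*1000).astype(np.float32)); print('tab',len(q3),np.median(q3,0),[np.round(t,2) for t in r3])
a=np.radians(-18.8); ex=np.array([np.cos(a),np.sin(a)]); ey=np.array([-ex[1],ex[0]])
O=np.array([.54,-.078])
T=lambda Q:np.c_[(Q[:,:2]-O)@ex,(Q[:,:2]-O)@ey,Q[:,2]]
A,B,C=T(q),T(q2),T(q3)
for n,Q in(('F',A),('L',B),('T',C)): print(n,Q.min(0).round(4),Q.max(0).round(4))
print('fence lo/hi',edge(A,0,-.09,.09,pc=3),edge(A,0,-.09,.09,pc=97)); print('lam face(hi)',edge(B,0,-.08,.08,pc=97))
print('tab lo',edge(C,0,-.008,.008,8,3))
for u in(290,410):
  for v in list(range(98,126,2))+list(range(146,190,2)): print(u,v,T(P[v,u][None])[0].round(4),f[v,u])
# held packer
b=(f[...,0]>f[...,2]+60); qp=P[b&(P[...,2]>.255)]; print(np.median(qp[:,2]) if len(qp) else 0)
E
```

```text
fence 4081 0.07977596509859051 [array([541.82, -69.68]), array([ 17.99, 199.51]), np.float64(70.76)]
lamella 5774 0.07782494109254885 [array([ 523.43, -122.79]), array([ 34.18, 180.09]), np.float64(71.02)]
tab 388 [ 0.54043675 -0.07222703  0.11773894] [array([531.31, -69.2 ]), array([10.83, 40.39]), np.float64(71.31)]
F [-0.1007 -0.0007  0.0767] [0.0988 0.0179 0.0823]
L [-0.0913 -0.0648  0.074 ] [ 0.0888 -0.0304  0.0806]
T [-3.13e-02  1.00e-04  1.12e-01] [0.0091 0.011  0.3818]
fence lo/hi (array([-0.00783209,  0.00135903]), np.float64(0.004086583779590045)) (array([-0.00843769,  0.01698234]), np.float64(0.0002661222277509243))
lam face(hi) (array([-0.00597239, -0.03164802]), np.float64(0.0002177083705764216))
tab lo (array([0.00114271, 0.00019105]), np.float64(3.9375763674891806e-05))
290 98 [-0.0621  0.0238  0.0102] [ 91 139 176]
290 100 [-0.0623  0.0217  0.0092] [ 91 138 175]
290 102 [-0.0565  0.0169  0.0796] [242 239 234]
290 104 [-0.0565  0.0152  0.0801] [249 246 241]
290 106 [-0.0566  0.0135  0.079 ] [249 246 242]
290 108 [-0.0566  0.0118  0.0794] [250 246 242]
290 110 [-0.0567 
[... 2402 characters left out ...]
] [ 79 129 172]
410 162 [ 0.057  -0.0377  0.0779] [ 78 128 168]
410 164 [ 0.0569 -0.0395  0.0789] [ 75 123 162]
410 166 [ 0.0573 -0.0415  0.0782] [ 76 125 167]
410 168 [ 0.0572 -0.0433  0.0788] [ 80 129 167]
410 170 [ 0.0577 -0.0455  0.0777] [ 77 125 164]
410 172 [ 0.058  -0.0475  0.0773] [ 74 123 163]
410 174 [ 0.0578 -0.0493  0.0783] [ 76 122 164]
410 176 [ 0.0582 -0.0513  0.0777] [ 77 127 167]
410 178 [ 0.0586 -0.0535  0.0768] [ 76 127 171]
410 180 [ 0.0643 -0.0592  0.058 ] [39 71 97]
410 182 [ 0.0617 -0.0594  0.0673] [26 49 81]
410 184 [ 0.0585 -0.059   0.0787] [ 35  74 118]
410 186 [ 0.0592 -0.0614  0.0769] [ 69 140 226]
410 188 [ 0.0592 -0.0633  0.0776] [ 75 148 233]
0.2726945333620666
```

```bash
cat >> h.py <<'E'
A=np.radians(-19.1); EX=np.array([np.cos(A),np.sin(A)]); EY=np.array([-EX[1],EX[0]])
FM=np.array([.53887,-.07818])   # fence face middle
def bed(x,y): return FM+x*EX+y*EY
def tobed(Q): Q=np.atleast_2d(Q); return np.c_[(Q[:,:2]-FM)@EX,(Q[:,:2]-FM)@EY,Q[:,2]]
def tcp():
    s=arm.state(); print('t',s['clock'],'bed',(tobed(s['position'])*1000).round(1),'yaw',np.degrees(s['ee_rot'][2]).round(2),'F',np.r_[s['contact_force'][:2]@EX,s['contact_force'][:2]@EY,s['contact_force'][2]].round(1),'w',s['gripper_width'].round(4)); return s
def gob(x,y,z,yaw=70.9): p=bed(x,y); return go(p[0],p[1],z,yaw)
E
python3 - <<'E'
from h import *
c=np.load('wrist.npz'); P=cloud(c); f=c['frame'].astype(int); s=tcp()
R=Ro.from_euler('xyz',s['ee_rot']); 
b=(f[...,0]>f[...,2]+40)&(f[...,0]>f[...,1]+20); b[:205]=0
L=R.inv().apply(P[b]-s['position'])*1000
m=(abs(L[:,1])<25)&(L[:,2]<75)&(L[:,2]>-45)
L=L[m]; t=L[L[:,2]<-30]; print('top',len(t),np.median(t,0),t.min(0),t.max(0))
for z in range(-20,80,15):
    k=L[(abs(L[:,2]-z)<4)]; 
    if len(k): print(z,len(k),'face x',np.median(k[:,0]).round(2),'y',np.percentile(k[:,1],[2,98]).round(1))
gob(0,-.009,.24)
E
```

```text
Traceback (most recent call last):
  File "h.py", line 35, in tcp
    s=arm.state(); print('t',s['clock'],'bed',(tobed(s['position'])*1000).round(1),'yaw',np.degrees(s['ee_rot'][2]).round(2),'F',np.r_[s['contact_force'][:2]@EX,s['contact_force'][:2]@EY,s['contact_force'][2]].round(1),'w',s['gripper_width'].round(4)); return s
                                                                                                                                                                                                                               ^^^^^^^^^^^^^^^^^^^^^^^^
AttributeError: 'float' object has no attribute 'round'
```

```bash
sed -i "s/s\['gripper_width'\].round(4)/round(s['gripper_width'],4)/" h.py
python3 - <<'E'
from h import *
c=np.load('wrist.npz'); P=cloud(c); f=c['frame'].astype(int); s=tcp()
R=Ro.from_euler('xyz',s['ee_rot']); 
b=(f[...,0]>f[...,2]+40)&(f[...,0]>f[...,1]+20); b[:205]=0
L=R.inv().apply(P[b]-s['position'])*1000
m=(abs(L[:,1])<25)&(L[:,2]<85)&(L[:,2]>-45)
L=L[m]; t=L[L[:,2]<-30]; print('top',len(t),np.median(t,0),t.min(0),t.max(0))
for z in range(-20,85,15):
    k=L[(abs(L[:,2]-z)<4)]; 
    if len(k): print(z,len(k),'face x',np.median(k[:,0]).round(2),'y',np.percentile(k[:,1],[2,98]).round(1))
gob(0,-.009,.24)
E
```

```text
t 5.3 bed [[-28.8 -64.  239.4]] yaw 71.18 F [-0.7  0.7 -0.4] w 0.0351
top 2425 [  1.39195018  -1.0847958  -33.96935461] [ -5.87996611 -18.88984376 -36.04866708] [  5.81387377  16.56698754 -30.02190763]
-20 732 face x 4.73 y [-17.8  15.6]
-5 527 face x 4.72 y [-17.7  15.8]
10 398 face x 4.74 y [-17.3  15.7]
25 318 face x 4.71 y [-17.1  15.7]
40 244 face x 4.7 y [-16.7  15.8]
55 194 face x 4.72 y [-16.3  15.9]
70 149 face x 4.69 y [-16.3  16.3]
delta [ 2.19  1.16 -0.02] [-0.   -0.    0.05]
```

Call:
step_arm([
  [[0.4, 0.2, 0, 0, 0, 0, 0], [1.2, 0.6, 0, 0, 0, 0.05, 0], [1.8, 1, 0, 0, 0, 0.05, 0], [2.15, 1.16, 0, 0, 0, 0.05, 0], [2.19, 1.16, 0, 0, 0, 0.05, 0], [2.19, 1.16, 0, 0, 0, 0.05, 0], [2.19, 1.16, 0, 0, 0, 0.05, 0], [2.19, 1.16, 0, 0, 0, 0.05, 0]],
])

```text
clock: 6.1
position: [0.5351, -0.0878, 0.2396]
ee_rot: [-3.141, 0.0, 1.235]
contact_force: [0.3, -0.1, 0.6]
gripper_width: 0.0351
gripper_force: 49.9
```

```bash
python3 - <<'E'
from h import *
tcp(); gob(0,-.009,.095)
E
```

```text
t 6.1 bed [[ -0.4 -10.3 239.6]] yaw 70.78 F [ 0.4 -0.   0.6] w 0.0351
delta [0.05 0.02 5.78] [-0.    0.   -0.02]
```

Call:
step_arm([
  [[0.05, 0.02, 0.6, 0, 0, 0, 0], [0.05, 0.02, 1.7, 0, 0, 0, 0], [0.05, 0.02, 2.8, 0, 0, 0, 0], [0.05, 0.02, 3.8, 0, 0, 0, 0], [0.05, 0.02, 4.7, 0, 0, 0, 0], [0.05, 0.02, 5.4, 0, 0, 0, 0], [0.05, 0.02, 5.75, 0, 0, 0, 0], [0.05, 0.02, 5.78, 0, 0, 0, 0]],
])

```text
clock: 6.9
position: [0.5359, -0.0866, 0.0944]
ee_rot: [-3.14, 0.0, 1.236]
contact_force: [-0.0, -0.5, 0.5]
gripper_width: 0.0353
gripper_force: 49.9
```

```bash
python3 - <<'E'
from h import *
tcp(); gob(0,-.0047,.0877)
E
```

```text
t 6.9 bed [[-0.1 -8.9 94.4]] yaw 70.79 F [ 0.1 -0.4  0.5] w 0.0353
delta [0.17 0.   0.27] [-0.01  0.   -0.02]
```

Call:
step_arm([
  [[0, 0, 0.1, 0, 0, 0, 0], [0, 0, 0.2, 0, 0, 0, 0], [0, 0, 0.25, 0, 0, 0, 0], [0.06, 0, 0.25, 0, 0, 0, 0], [0.12, 0, 0.25, 0, 0, 0, 0], [0.16, 0, 0.25, 0, 0, 0, 0], [0.19, 0, 0.25, 0, 0, 0, 0], [0.19, 0, 0.25, 0, 0, 0, 0]],
])

```text
clock: 7.7
position: [0.5378, -0.0828, 0.089]
ee_rot: [3.141, 0.002, 1.236]
contact_force: [-3.5, -10.4, 2.4]
gripper_width: 0.0352
gripper_force: 50.3
```

```bash
python3 - <<'E'
from h import *
tcp()
E
```

```text
t 7.7 bed [[ 0.5 -4.7 89. ]] yaw 70.83 F [  0.1 -11.    2.4] w 0.0352
```

Call:
step_arm([
  [[-0.03, 0, 0, 0, 0, 0, 0], [-0.03, 0, 0.04, 0, 0, 0, 0], [-0.03, 0, 0.08, 0, 0, 0, 0], [-0.03, 0, 0.08, 0, 0, 0, 0]],
])

```text
clock: 8.1
position: [0.5381, -0.083, 0.0876]
ee_rot: [3.14, 0.0, 1.236]
contact_force: [-3.6, -5.1, 16.8]
gripper_width: 0.0351
gripper_force: 51.7
```

```bash
python3 - <<'E'
from h import *
tcp()
E
```

```text
t 8.1 bed [[ 0.8 -4.8 87.6]] yaw 70.82 F [-1.7 -6.  16.8] w 0.0351
```

Call:
step_arm([
  [[0, 0, -0.06, 0, 0, 0, 0], [0, 0, -0.06, 0, 0, 0, 0.45], [0, 0, -0.06, 0, 0, 0, 0.55], [0, 0, -0.06, 0, 0, 0, 0.65], [0, 0, -0.06, 0, 0, 0, 0.8], [0, 0, -0.06, 0, 0, 0, 0.8], [0, 0, -0.06, 0, 0, 0, 0.8], [0, 0, -0.3, 0, 0, 0, 0.8]],
])

```text
clock: 8.9
position: [0.5373, -0.0825, 0.0939]
ee_rot: [-3.14, 0.0, 1.236]
contact_force: [-0.2, 0.3, -0.6]
gripper_width: 0.0685
gripper_force: 0.0
```

Call:
step_arm([
  [[0, 0, -0.4, 0, 0, 0, 0.8], [0, 0, -1.2, 0, 0, 0, 0.8], [0, 0, -2.4, 0, 0, 0, 0.9], [0, 0, -3.8, 0, 0, 0, 1], [-1.2, 0, -5, 0, 0, 0, 1], [-2.4, 0, -6, 0, 0, 0, 1], [-2.4, 0, -6.1, 0, 0, 0, 1], [-2.4, 0, -6.1, 0, 0, 0, 1]],
])

```text
clock: 9.7
position: [0.5181, -0.1397, 0.2481]
ee_rot: [3.14, -0.0, 1.235]
contact_force: [0.0, 0.6, -0.5]
gripper_width: 0.0852
gripper_force: 0.0
```

```bash
python3 - <<'E'
from h import *
tcp(); c=cap('wrist','w3'); P=cloud(c); f=c['frame'].astype(int)
cv2.imwrite('pics/w3c.png',cv2.resize(c['frame'][60:220,200:500],None,fx=2.6,fy=2.6,interpolation=cv2.INTER_CUBIC))
b=(f[...,0]>f[...,2]+50)&(f[...,0]>f[...,1]+20)
q=tobed(P[b].reshape(-1,3))*1000; q=q[(abs(q[:,0])<40)&(abs(q[:,1])<40)]
t=q[(q[:,2]>115)]; print('blue top',len(t),np.percentile(t,[2,50,98],axis=0).round(1).tolist())
r=cv2.minAreaRect(t[:,:2].astype(np.float32)); print([np.round(x,1) for x in r])
# lamella face
Q=tobed(P.reshape(-1,3))*1000; k=Q[(abs(Q[:,0])<80)&(Q[:,1]<-20)&(Q[:,1]>-50)&(abs(Q[:,2]-78)<4)]
print('lam top y',np.percentile(k[:,1],[0.5,2,50,98]).round(1)); k=Q[(abs(abs(Q[:,0])-55)<20)&(Q[:,1]<-15)&(Q[:,1]>-40)&(Q[:,2]>25)&(Q[:,2]<70)]; print('lam face y',len(k),np.median(k[:,1]))
k=Q[(abs(Q[:,0])<95)&(abs(Q[:,0])>20)&(Q[:,1]<20)&(Q[:,1]>-5)&(abs(Q[:,2]-80)<3)];print('fence y',np.percentile(k[:,1],[1,99]))
E
```

```text
t 9.7 bed [[  0.5 -64.9 248.1]] yaw 70.74 F [-0.1  0.5 -0.5] w 0.0852
blue top 512 [[-16.5, -9.3, 120.2], [0.0, -4.9, 121.8], [17.1, -0.5, 123.3]]
[array([ 0.1, -2.2]), array([14.3, 34.8]), np.float64(89.8)]
lam top y [-49.7 -49.5 -39.8 -30.7]
lam face y 332 -30.538516841440206
fence y [ 0.31255021 17.75395737]
```

View pics/w3c.png

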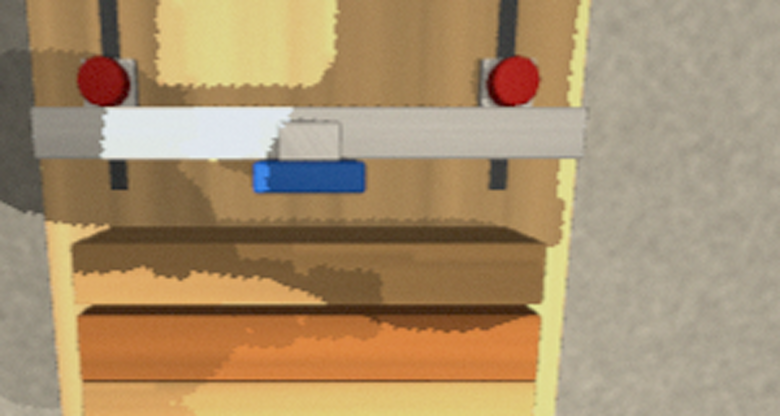

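The crop shows the blue packer flush against the fence, upright and centred on the tab (top at crop 253–365, 160–192). The gap is about 30.5 mm, so about 34 mm closed. The narrow packer alone is enough, with the wedge foot expected at about 8 mm. Next I'll fetch the wedge.

```bash
python3 - <<'E'
from h import *
go(.529,.305,.22,95.4)
E
```

```text
delta [16.92 -5.43  1.08] [ 0.  -0.  -4.1]
```

Call:
step_arm([
  [[1, -0.3, 0, 0, 0, -0.3, 1], [2.8, -0.9, 0, 0, 0, -0.8, 1], [4.7, -1.5, 0.2, 0, 0, -1.3, 1], [6.6, -2.1, 0.4, 0, 0, -1.8, 1], [8.5, -2.7, 0.6, 0, 0, -2.3, 1], [10.4, -3.3, 0.8, 0, 0, -2.8, 1], [12.3, -3.9, 1, 0, 0, -3.3, 1], [14.2, -4.6, 1.08, 0, 0, -3.8, 1]],
])

```text
clock: 10.55
position: [0.5247, 0.2357, 0.2183]
ee_rot: [-3.139, 0.0, 1.637]
contact_force: [1.9, -0.2, -0.1]
gripper_width: 0.0855
gripper_force: 0.0
```

```bash
python3 - <<'E'
from h import *
go(.529,.305,.22,95.4)
E
```

```text
delta [ 2.76  0.35 -0.07] [-0.02  0.   -0.27]
```

Call:
step_arm([
  [[1.5, 0.2, 0, 0, 0, -0.27, 1], [2.5, 0.3, 0, 0, 0, -0.27, 1], [2.7, 0.35, 0, 0, 0, -0.27, 1], [2.7, 0.35, 0, 0, 0, -0.27, 1], [2.7, 0.35, 0, 0, 0, -0.27, 1]],
])

```text
clock: 11.05
position: [0.5301, 0.3001, 0.2193]
ee_rot: [-3.14, 0.001, 1.662]
contact_force: [0.2, -0.2, 0.5]
gripper_width: 0.0852
gripper_force: 0.0
```

```bash
python3 - <<'E'
from h import *
c=cap('wrist'); P=cloud(c); Q=P.reshape(-1,3); k=Q[(abs(Q[:,2]-.117)<.004)&(abs(Q[:,0]-.53)<.05)&(abs(Q[:,1]-.3)<.035)]
print(len(k),[np.round(t,2) for t in cv2.minAreaRect((k[:,:2]*1000).astype(np.float32))]); s=arm.state(); print(s['position'])
go(.529,.305,.077,95.4)
E
```

```text
3543 [array([529.44, 300.91]), array([58.14, 41.56]), np.float64(5.48)]
[0.53025676 0.29979795 0.21946882]
delta [ 0.21 -0.03  5.7 ] [-0.01  0.   -0.03]
```

Call:
step_arm([
  [[0.21, -0.03, 0.7, 0, 0, 0, 1], [0.21, -0.03, 2, 0, 0, 0, 1], [0.21, -0.03, 3.4, 0, 0, 0, 1], [0.21, -0.03, 4.6, 0, 0, 0, 1], [0.21, -0.03, 5.4, 0, 0, 0, 1], [0.21, -0.03, 5.7, 0, 0, 0, 1], [0.21, -0.03, 5.7, 0, 0, 0, 1], [0.21, -0.03, 5.7, 0, 0, 0, 1]],
])

```text
clock: 11.9
position: [0.53, 0.3057, 0.0784]
ee_rot: [3.14, -0.0, 1.662]
contact_force: [-0.9, -0.5, 0.9]
gripper_width: 0.0856
gripper_force: 0.0
```

Call:
step_arm([
  [[0, 0, 0, 0, 0, 0, 0.4], [0, 0, 0, 0, 0, 0, 0.4], [0, 0, 0, 0, 0, 0, 0.4], [0, 0, 0, 0, 0, 0, 0.4], [0, 0, 0, 0, 0, 0, 0.4], [0, 0, 0, 0, 0, 0, 0.4]],
], grip_force=100)

```text
clock: 12.5
position: [0.5299, 0.3061, 0.0786]
ee_rot: [3.14, -0.001, 1.662]
contact_force: [-1.9, -1.0, 10.5]
gripper_width: 0.0569
gripper_force: 103.9
```

Call:
step_arm([
  [[0, 0, -0.3, 0, 0, 0, 0.4], [0, 0, -1, 0, 0, 0, 0.4], [0, 0, -2, 0, 0, 0, 0.4], [0, 0, -3.2, 0, 0, 0, 0.4], [0, 0, -4.6, 0, 0, 0, 0.4], [0, 0, -5.7, 0, 0, 0, 0.4], [0, 0, -6.3, 0, 0, 0, 0.4], [0, 0, -6.3, 0, 0, 0, 0.4]],
])

```text
clock: 13.3
position: [0.5303, 0.3063, 0.2377]
ee_rot: [3.137, -0.001, 1.662]
contact_force: [-0.4, -1.0, -0.6]
gripper_width: 0.0571
gripper_force: 106.2
```

```bash
python3 - <<'E'
from h import *
tcp(); gob(0,-.045,.24)
E
```

```text
t 13.3 bed [[-134.   360.5  237.7]] yaw 95.24 F [-0.  -1.1 -0.6] w 0.0571
delta [-16.99  -1.8   -0.12] [ 0.04 -0.02  4.06]
```

Call:
step_arm([
  [[-0.6, -0.1, 0, 0, 0, 0.2, 0.4], [-2, -0.2, -0.1, 0, 0, 0.6, 0.4], [-3.7, -0.4, -0.1, 0, 0, 1, 0.4], [-5.5, -0.6, -0.1, 0, 0, 1.5, 0.4], [-7.3, -0.8, -0.1, 0, 0, 2, 0.4], [-9.1, -1, -0.1, 0, 0, 2.5, 0.4], [-10.9, -1.2, -0.1, 0, 0, 3, 0.4], [-12.6, -1.3, -0.1, 0, 0, 3.4, 0.4]],
])

```text
clock: 14.1
position: [0.524, -0.0132, 0.2363]
ee_rot: [-3.14, 0.001, 1.303]
contact_force: [1.1, -0.5, -0.6]
gripper_width: 0.0568
gripper_force: 106.4
```

```bash
python3 - <<'E'
from h import *
tcp(); gob(0,-.045,.24)
E
```

```text
t 14.1 bed [[-35.3  56.6 236.3]] yaw 74.64 F [ 1.3 -0.1 -0.6] w 0.0568
delta [-4.15  1.14 -0.15] [-0.02  0.01  0.62]
```

Call:
step_arm([
  [[-1.2, 0.3, -0.1, 0, 0, 0.3, 0.4], [-2.4, 0.6, -0.1, 0, 0, 0.6, 0.4], [-3.4, 0.9, -0.1, 0, 0, 0.62, 0.4], [-4, 1.1, -0.1, 0, 0, 0.62, 0.4], [-4.1, 1.14, -0.1, 0, 0, 0.62, 0.4], [-4.1, 1.14, -0.1, 0, 0, 0.62, 0.4], [-4.1, 1.14, -0.1, 0, 0, 0.62, 0.4], [-4.1, 1.14, -0.1, 0, 0, 0.62, 0.4]],
])

```text
clock: 14.9
position: [0.5263, -0.1162, 0.2397]
ee_rot: [-3.141, -0.0, 1.242]
contact_force: [-0.6, -0.4, -0.9]
gripper_width: 0.0569
gripper_force: 106.4
```

```bash
python3 - <<'E'
from h import *
s=tcp(); c=cap('wrist','w4'); P=cloud(c); f=c['frame'].astype(int)
R=Ro.from_euler('xyz',s['ee_rot']); L=R.inv().apply(P.reshape(-1,3)-s['position'])*1000
L=L[(abs(L[:,1])<27)&(L[:,2]<85)&(L[:,2]>-46)&(abs(L[:,0])<40)]
t=L[L[:,2]<-36]; print('top',len(t),np.percentile(t,[2,50,98],axis=0).round(1).tolist())
for z in range(-30,85,15):
    k=L[(abs(L[:,2]-z)<4)&(L[:,0]>5)]
    if len(k)>20: print(z,len(k),'face x',np.median(k[:,0]).round(2),'y',np.percentile(k[:,1],[2,98]).round(1))
q=tobed(P.reshape(-1,3))*1000; b=((f[...,0]>f[...,2]+50)&(f[...,0]>f[...,1]+20)).ravel(); q=q[b&(abs(q[:,0])<40)&(abs(q[:,1])<40)]
t=q[(q[:,2]>115)]; print('blue top',len(t),np.percentile(t,[2,50,98],axis=0).round(1).tolist())
gob(0,-.0264,.2)
E
```

```text
t 14.9 bed [[  0.6 -40.  239.7]] yaw 71.18 F [-0.4 -0.5 -0.9] w 0.0569
top 11994 [[-20.5, -26.0, -39.2], [-1.4, 0.0, -38.0], [14.9, 25.8, -36.7]]
-30 1302 face x 14.88 y [-25.8  26. ]
-15 936 face x 15.09 y [-25.8  26.2]
0 695 face x 15.3 y [-26.   26.1]
15 522 face x 15.5 y [-25.7  26.1]
30 427 face x 15.7 y [-25.6  25.9]
45 331 face x 15.9 y [-25.8  25.8]
60 252 face x 16.1 y [-26.1  25.5]
75 37 face x 16.55 y [-26.7  23.5]
blue top 511 [[-16.1, -9.7, 120.0], [1.0, -4.8, 121.7], [17.3, -0.1, 123.2]]
delta [ 0.55 -0.02  1.59] [-0.   -0.    0.05]
```

View pics/w4.png

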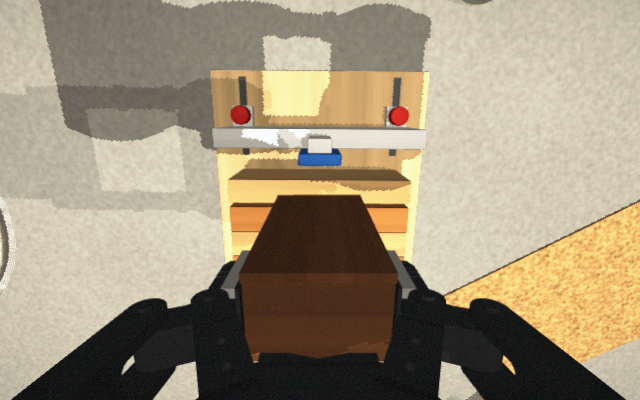

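The wrist view shows the wedge held flat side toward the fence, with the blue packer standing at the fence (top at 298–341, 150–165). The wedge leans about 0.8°, so I'll correct that during the descent.

Call:
step_arm([
  [[0.25, -0.02, 0.2, 0, -0.13, 0.05, 0.4], [0.5, -0.02, 0.4, 0, -0.13, 0.05, 0.4], [0.55, -0.02, 0.6, 0, -0.13, 0.05, 0.4], [0.55, -0.02, 1, 0, -0.13, 0.05, 0.4], [0.55, -0.02, 1.3, 0, -0.13, 0.05, 0.4], [0.55, -0.02, 1.3, 0, -0.13, 0.05, 0.4], [0.55, -0.02, 1.3, 0, -0.13, 0.05, 0.4]],
])

```text
clock: 15.65
position: [0.5303, -0.1042, 0.2071]
ee_rot: [-3.141, 0.014, 1.236]
contact_force: [0.9, -0.4, -1.0]
gripper_width: 0.0568
gripper_force: 106.3
```

```bash
python3 - <<'E'
from h import *
s=tcp(); print(s['ee_rot']); gob(0,-.0266,.109)
E
```

```text
t 15.65 bed [[  0.4 -27.4 207.1]] yaw 70.8 F [ 1.  -0.1 -1. ] w 0.0568
[-3.14113335  0.01362175  1.23568897]
delta [ 0.08 -0.01  3.92] [-0.    0.13 -0.02]
```

Call:
step_arm([
  [[0.02, 0, 0.4, 0, 0, 0, 0.4], [0.03, 0, 1.1, 0, 0, 0, 0.4], [0.05, 0, 1.9, 0, 0, 0, 0.4], [0.06, 0, 2.7, 0, 0, 0, 0.4], [0.07, 0, 3.3, 0, 0, 0, 0.4], [0.08, 0, 3.7, 0, 0, 0, 0.4], [0.08, 0, 3.92, 0, 0, 0, 0.4], [0.08, 0, 3.92, 0, 0, 0, 0.4]],
])

```text
clock: 16.45
position: [0.5304, -0.1034, 0.1089]
ee_rot: [-3.141, 0.014, 1.236]
contact_force: [0.2, -0.1, -0.4]
gripper_width: 0.0567
gripper_force: 106.3
```

```bash
python3 - <<'E'
from h import *
tcp()
E
```

```text
t 16.45 bed [[  0.3 -26.6 108.9]] yaw 70.81 F [ 0.3  0.  -0.4] w 0.0567
```

Call:
step_arm([
  [[0.02, 0, 0, 0, 0, 0, 0.4], [0.04, 0, 0, 0, 0, 0, 0.4], [0.04, 0, 0.08, 0, 0, 0, 0.4], [0.04, 0, 0.16, 0, 0, 0, 0.4], [0.04, 0, 0.24, 0, 0, 0, 0.4], [0.04, 0, 0.28, 0, 0, 0, 0.4]],
])

```text
clock: 17.05
position: [0.531, -0.1026, 0.1022]
ee_rot: [3.141, 0.014, 1.236]
contact_force: [-0.8, -1.4, 3.2]
gripper_width: 0.0571
gripper_force: 106.2
```

```bash
python3 - <<'E'
from h import *
tcp()
E
```

```text
t 17.05 bed [[  0.5 -25.6 102.2]] yaw 70.81 F [-0.3 -1.6  3.2] w 0.0571
```

Call:
step_arm([
  [[0, 0, 0.05, 0, 0, 0, 0.4], [0, 0, 0.1, 0, 0, 0, 0.4], [0, 0, 0.15, 0, 0, 0, 0.4], [0, 0, 0.2, 0, 0, 0, 0.4], [0, 0, 0.2, 0, 0, 0, 0.4], [0, 0, 0.2, 0, 0, 0, 0.4]],
])

```text
clock: 17.65
position: [0.5309, -0.1025, 0.0971]
ee_rot: [-3.142, 0.014, 1.236]
contact_force: [0.8, -1.3, -0.7]
gripper_width: 0.057
gripper_force: 106.3
```

```bash
python3 - <<'E'
from h import *
tcp()
E
```

```text
t 17.65 bed [[  0.4 -25.6  97.1]] yaw 70.81 F [ 1.2 -1.  -0.7] w 0.057
```

Call:
step_arm([
  [[0, 0, 0.04, 0, 0, 0, 0.4], [0, 0, 0.08, 0, 0, 0, 0.4], [0, 0, 0.12, 0, 0, 0, 0.4], [0, 0, 0.12, 0, 0, 0, 0.4], [0, 0, 0.12, 0, 0, 0, 0.4]],
])

```text
clock: 18.15
position: [0.5308, -0.1026, 0.0942]
ee_rot: [-3.142, 0.014, 1.236]
contact_force: [-0.0, -1.1, 0.3]
gripper_width: 0.0567
gripper_force: 106.6
```

```bash
python3 - <<'E'
from h import *
tcp(); c=cap('top'); c=cap('wrist'); P=cloud(c)
Q=tobed(P.reshape(-1,3))*1000
k=Q[(abs(abs(Q[:,0])-60)<20)&(Q[:,1]<-20)&(Q[:,1]>-50)&(abs(Q[:,2]-78)<4)]; print('lam top y',len(k),np.percentile(k[:,1],[0.5,50,98,99.5]).round(1) if len(k) else 0)
k=Q[(abs(abs(Q[:,0])-60)<20)&(Q[:,1]<-15)&(Q[:,1]>-45)&(Q[:,2]>25)&(Q[:,2]<70)]; print('lam face y',len(k),np.median(k[:,1]) if len(k) else 0)
E
```

```text
t 18.15 bed [[  0.4 -25.7  94.2]] yaw 70.81 F [ 0.3 -1.   0.3] w 0.0567
lam top y 2588 [-49.8 -39.4 -33.1 -32.9]
lam face y 3340 -33.50981515424248
```

Call:
step_arm([
  [[0, 0, 0.03, 0, 0, 0, 0.4], [0, 0, 0.06, 0, 0, 0, 0.4], [0, 0, 0.08, 0, 0, 0, 0.4], [0, 0, 0.08, 0, 0, 0, 0.4]],
])

```text
clock: 18.65
position: [0.5308, -0.1026, 0.0923]
ee_rot: [3.142, 0.014, 1.236]
contact_force: [-0.1, -0.7, 3.4]
gripper_width: 0.0571
gripper_force: 106.7
```

```bash
cat > chk.py <<'E'
from h import *
tcp(); c=cap('wrist'); P=cloud(c)
Q=tobed(P.reshape(-1,3))*1000
k=Q[(abs(abs(Q[:,0])-60)<20)&(Q[:,1]<-15)&(Q[:,1]>-45)&(Q[:,2]>25)&(Q[:,2]<70)]; print('lam face y',len(k),np.median(k[:,1]) if len(k) else 0)
tcp()
E
python3 chk.py
```

```text
t 18.65 bed [[  0.4 -25.7  92.3]] yaw 70.81 F [ 0.1 -0.7  3.4] w 0.0571
lam face y 3377 -34.110976047737296
t 18.7 bed [[  0.4 -25.7  92.3]] yaw 70.81 F [ 0.1 -0.2  3.2] w 0.0569
```

Call:
step_arm([
  [[0, 0, 0.02, 0, 0, 0, 0.4], [0, 0, 0.04, 0, 0, 0, 0.4], [0, 0, 0.04, 0, 0, 0, 0.4], [0, 0, 0.04, 0, 0, 0, 0.4]],
])

```text
clock: 19.1
position: [0.531, -0.1025, 0.0915]
ee_rot: [3.141, 0.013, 1.236]
contact_force: [-0.2, 1.5, 8.4]
gripper_width: 0.057
gripper_force: 107.5
```

```bash
python3 chk.py
```

```text
t 19.1 bed [[  0.5 -25.6  91.5]] yaw 70.81 F [-0.7  1.4  8.4] w 0.057
lam face y 3395 -34.14467072736186
t 19.15 bed [[  0.5 -25.6  91.5]] yaw 70.81 F [0.1 1.1 7.5] w 0.057
```

Call:
step_arm([
  [[0, 0, 0.02, 0, 0, 0, 0.4], [0, 0, 0.03, 0, 0, 0, 0.4], [0, 0, 0.03, 0, 0, 0, 0.4], [0, 0, 0.03, 0, 0, 0, 0.4], [0, 0, 0.03, 0, 0, 0, 0.4], [0, 0, 0.03, 0, 0, 0, 0.4]],
])

```text
clock: 19.75
position: [0.5311, -0.1025, 0.091]
ee_rot: [3.141, 0.013, 1.236]
contact_force: [-0.5, 3.2, 13.0]
gripper_width: 0.0568
gripper_force: 108.0
```

```bash
python3 chk.py; python3 - <<'E'
from h import *
c=cap('scene'); d=cap('wrist')
a=cv2.resize(c['frame'][90:190,235:355],(600,500),interpolation=cv2.INTER_CUBIC)
cv2.imwrite('pics/end.png',a); cv2.imwrite('pics/endw.png',d['frame'])
E
```

```text
t 19.75 bed [[  0.6 -25.5  91. ]] yaw 70.81 F [-1.5  2.9 13. ] w 0.0568
lam face y 3411 -34.17941612358553
t 19.8 bed [[  0.6 -25.5  91. ]] yaw 70.81 F [-1.6  2.3 12.2] w 0.0568
```

View pics/endw.png

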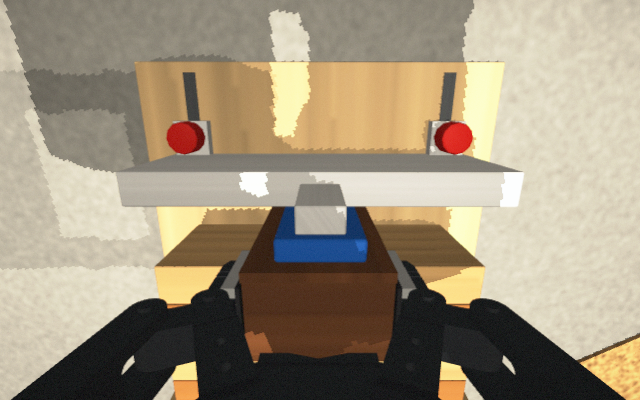

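The last view shows the packer upright at the fence tab, the wedge flat against it, and the lamella strip (rows 267–303) tight on the blank. The lamella has moved about 3.6 mm and stopped, with about 12 N down on the wedge and its foot about 7 mm above the bed, so I'm handing in.

```bash
python3 -c "
from h import *
print(order.sign_off())"
```

```text
the job is handed in; nothing more can be done
None
```

I handed in the job with the joint closed: the blue packer stands upright against the fence, the yellow one stayed in the rack because the closed gap measured about 34 mm, and the arm still holds the jammed wedge at about 12 N downward; no verdict came back.

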